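# Ready the twine stand and hold its guide roller down in the V-block

### The job

Get the box-tying stand ready: slip the narrow spool of twine over the stand's upright spindle until it sits fully home on the plate and let go of it. Then take the steel guide roller from its wooden rest, lay it lengthwise in the stand's sprung V-block, about centred and bearing on both sloping faces, and press it down so that the block sinks to at least half its travel. Finish while still holding the roller pressed down there, so that its clips can be fitted, and leave the other things on the table where they are.

Things in the scene. Friction and masses are not known exactly. Their poses are not given: they have to be found in the camera images.
- spool: narrow spool of grey-white twine with pale paper flanges, standing upright: 52 mm diameter, 62 mm tall, vertical bore 20 mm diameter right through, about 140 g. Origin: centre of the underside, z up its axis. Two other round things stand beside it, in any order: wide_reel and core_tube.
- stand: the twine stand, fixed: aluminium base plate 130 mm (x) by 260 mm (y) by 12 mm thick, origin at the centre of its underside on the table, z up. On its +y half stands the bare steel spindle, on its -y half the V-block.
- spindle_seat (a point): where the spindle (16 mm diameter, 50 mm tall, the last 8 mm tapering to 8 mm diameter) rises from the plate: on the plate's top face, 12 mm above the table, at the stand's y = +85 mm. The spool's underside centre comes here when it is home.
- spindle_tip (a point): centre of the spindle's tip, 50 mm above spindle_seat, 62 mm above the table
- v_axis (a point): point on the V-block (sinks with it): where the guide roller's centre lies when seated and centred; at the stand's x = 0, y = -60 mm, 66.6 mm above the table while the block is up. Its y axis runs along the V (as the stand's y), z up. The V: 90 degrees, open upward, 108 mm long, 48 mm wide at the mouth, its middle 56 mm cut out as a slot for the fingers on both sides of the roller.
- vblock (a joint): how far the sprung V-block has sunk, in m: 0 = up, 0.010 = bottomed on its stop. It slides straight down. It stays up under the roller's weight; beyond that it takes roughly 1.5 to 2.5 N to start it and 1 N more per mm.
- face_near: the sloping steel face on the V's -x side, towards the robot: two pieces in line, 26 mm long, either side of the slot. In the slot is only a spine 24 mm wide, its top 31 mm below v_axis; beside the spine nothing stands above the plate (54 mm below v_axis, block up). Origin: middle of the V-block's underside, 40.6 mm below v_axis.
- face_far: the same, with the same origin, for the sloping face on the V's +x side, away from the robot. A roller held stiffly 1 or 2 mm to one side bears on one face only; pressed on its crown it loads both alike.
- roller: plain steel guide roller, lying level: barrel 32 mm diameter, 116 mm long, with a 10 mm diameter axle stub 12 mm long at each end, about 220 g. Origin: centre of the barrel, x along its axis (the two ends are alike; it may roll about x).
- rest: low wooden rest, fixed, 125 mm long (x) and 60 mm wide (y), on which the roller starts, its axis along the rest's x and 36 mm above the table: two cross bars 20 mm high, 16 mm wide, centred at x = -46 and +46 mm, each with two 6 mm high stops; between the bars only a 5 mm thick board 50 mm wide. Origin: centre of its underside.
- wide_reel: bystander: wide reel of the same twine, 76 mm diameter, 45 mm tall
- core_tube: bystander: empty cardboard core standing upright, 40 mm diameter, 95 mm tall
- tape_roll: bystander: roll of packing tape lying flat, 96 mm diameter, 24 mm high
- jar: bystander: amber jar with a steel lid, 60 mm diameter, 90 mm tall
- stapler: bystander: black stapler, 130 mm long, 40 mm high
Mind the look-alikes: they are no part of the job. What is shaped like the roller but green is not meant. What is shaped like the spool but green is not meant.

How it is judged (in metres and radians):
On the way:
1. the spool is fully home on the spindle and let go (horizontal distance between spool and spindle_seat below 0.005 m and z of spool in the frame of spindle_seat between -0.004 and 0.004 m and angle between spool's own z axis and vertical below 0.08 rad and contact force between the fingers and spool below 0.1 N and linear speed of spool below 0.02 m/s), for 0.3 s.
At the end, for the whole second after the job is handed in: Spool home (within 4 mm of the plate, 5 mm of the axis, upright to 0.08 rad); roller within 3 mm of the seated axis, 18 mm lengthwise, 0.06 rad; over 2 N on each face, block sunk over 4 mm, fingers on the roller, all still (horizontal distance between spool and spindle_seat below 0.005 m and z of spool in the frame of spindle_seat between -0.004 and 0.004 m and angle between spool's own z axis and vertical below 0.08 rad and x of roller in the frame of v_axis between -0.003 and 0.003 m and z of roller in the frame of v_axis between -0.003 and 0.003 m and y of roller in the frame of v_axis between -0.018 and 0.018 m and angle between the x axis of roller and the y axis of v_axis, either way round below 0.06 rad and contact force between roller and face_near above 2 N and contact force between roller and face_far above 2 N and value of joint vblock above 0.004 m and contact force between the fingers and roller above 1 N and linear speed of roller below 0.02 m/s); the arm keeps its last pose, push and grip.
It fails at once if the wide reel is pushed away or knocked over (distance of wide_reel from where it was at the start of the episode above 0.03 m or angle between wide_reel's own z axis and vertical above 0.5 rad).
It fails at once if the cardboard core is pushed away or knocked over (distance of core_tube from where it was at the start of the episode above 0.03 m or angle between core_tube's own z axis and vertical above 0.5 rad).
It fails at once if the tape roll is pushed away or knocked over (distance of tape_roll from where it was at the start of the episode above 0.03 m or angle between tape_roll's own z axis and vertical above 0.5 rad).
It fails at once if the jar is pushed away or knocked over (distance of jar from where it was at the start of the episode above 0.03 m or angle between jar's own z axis and vertical above 0.5 rad).
It fails at once if the stapler is pushed away or knocked over (distance of stapler from where it was at the start of the episode above 0.03 m or angle between stapler's own z axis and vertical above 0.5 rad).
It also fails if it takes over 69 s, if anything falls off the work surface, if the arm or the gripper's body presses on something with over 40 N, if the wrist force passes 120 N, or if a joint passes its speed limit or range.

### The arm

A 6-joint arm with a two-finger parallel gripper is mounted at the origin on the work surface. World frame = base frame: x ahead of the robot, y to its left, z up, the work surface at z = 0. Lengths are in mm, angles in rad, forces in N, time in s.
With the tool pointing down it reaches from about 300 to 750 mm from the base axis. Payload 8.5 kg.
Tool frame: the origin (TCP) lies midway between the tips of the shut fingers; the grasp point (between the pads) lies 19 mm behind it; z points along the fingers, y is the line along which they close (so a half turn about z gives the same grasp; the last joint's range is limited). The gripper opens to 85 mm and grips with 20 to 120 N. Pads are 22 mm wide; open, the fingers measure 114 mm over their backs; the gripper's body (76 mm by 85 mm) begins 54 mm behind the grasp point. The pads swing forward as they close: fully open they stand 13 mm farther back than shut.
Start: joints at [-1.427, 0.381, 1.297, -0, 1.464, -0.215], TCP at [193.126, -514.959, 231.322] pointing down, gripper open.
Joint ranges: [-3.11, 3.11], [-0.89, 2.33], [0.22, 2.48], [-1.42, 4.56], [0.17, 2.85], [-2.88, 2.88]. Speed limits (rad/s): [2.39, 2.39, 3.14, 3.14, 3.14, 3.14].

### API

Orientations are given as a rotation vector (axis times angle).
In Python, from station import robot gives the robot as it stands.
- The arm moves only by the tool send_rows, never from a script. Its argument "rows" is a list of rows, each a list of 6 numbers: the shift along the tool's x, y, z in m, then the turn, a rotation vector about the tool's x, y, z in units of 6 degrees (1.0 is 6 degrees). A call has exactly 5 rows; each row shifts and turns the commanded pose from where the row before left it, along the tool's axes as they then stand; what a row does not reach is not made up. A row lasts 1/8 s, in which the tool goes at most 62.5 mm and 10.7 degrees, less where a joint would pass 70% of its speed; a pose out of reach is approached as far as the arm can. A call with a gripper value outside its range is refused whole. "jaw" is the opening, from -1 (shut) to 1 (fully open), so that 0 is half open, set as the call begins (left out, the last holds). The fingers move at their own pace and stop on an object; "grip_force" is the grip in N (left out, the last holds). Time passes only in rows, so rows that do not move let the fingers close, or fill a call up. It gives the time, the measured TCP pose, the force, the opening and the grip force at its end, in the units of the state.
- robot.state(): the state, without advancing time (a new reading comes with each control period).
- robot.camera(name): name is "side" or "top"; returns (picture, depth): 384x512x3 uint8, red, green, blue; 384x512 float32, mm along the optical axis (not along the pixel's ray), 0 where there is no reading.
- robot.calibration(name): a dict with "fx", "fy", "cx", "cy" (pixels), "k1" (the pictures are not rectified: a ray, as slopes to the right and down, at radius r is drawn at 1 + k1 r^2 times it, then the intrinsics apply), "position" and "rotation" of the camera in the world. Camera axes: x right, y down, z forward; pixel columns grow to the right and rows downward; lengths in mm; the calibration is good to about 2 mm. A picture is of the moment at which its call begins. calibration takes no time and is no camera call.
- robot.finish_job(): hands the job in; it is judged then, once.
The state is a dict: "time": time; "joint_positions": joint angles; "qvel": joint speeds; "joint_efforts": joint torques, N m; "tool_pos": TCP position; "ee_rot": TCP orientation; "wrist_force": force on the tool from outside, world axes, zero at the start; "moment": the same for the moment, N m; "gripper_width": finger opening in mm; "grip_force": force on a finger pad.
Only numpy, scipy, OpenCV 4.12 (cv2) and the standard library are available. Lean on these libraries where they do the work, as an engineer would, in place of code of your own. Each camera call takes 0.05 s, during which the arm holds its last target. There are 200 camera calls.

## Working session

There is one attempt and no reset: what is moved stays moved. The work goes in short steps, Python scripts to look and compute and a tool call to move; the robot and the scene stay as the last step left them, time stands still between calls to the robot, and variables do not carry over. Pictures are saved under pics/ and viewed, at most 10 in all, crops included, and the job is handed in when it is done.

Besides the shell and the picture viewer there is one more tool, called after ">>>" by a JSON object that holds its "op" and its "data", one argument or row to a line. send_rows: Moves the arm, as the interface text tells. Its arguments: {"type":"object","properties":{"rows":{"type":"array","items":{"type":"array","items":{"type":"number"}}},"jaw":{"type":"number"},"grip_force":{"type":"number"}},"required":["rows"]}

```bash
ls; mkdir -p pics
cat > h.py <<'E'
import numpy as np, cv2
from station import robot
def look(name,tag):
    im,d=robot.camera(name); cv2.imwrite(f'pics/{tag}.png',im[:,:,::-1]); np.save(f'pics/{tag}.npy',d); return im,d
def cloud(name,d):
    c=robot.calibration(name); K=np.array([[c['fx'],0,c['cx']],[0,c['fy'],c['cy']],[0,0,1.]])
    v,u=np.mgrid[:d.shape[0],:d.shape[1]]
    p=cv2.undistortPoints(np.stack([u.ravel(),v.ravel()],1).astype(np.float64)[:,None],K,np.array([c['k1'],0,0,0.]))[:,0]
    P=np.c_[p,np.ones(len(p))]*d.reshape(-1,1)
    return (P@np.array(c['rotation']).T+np.array(c['position'])).reshape(*d.shape,3)
E
python3 - <<'E'
from h import *
for n in('top','side'):
    im,d=look(n,n+'0'); c=robot.calibration(n); print(n,c)
    big=cv2.resize(im[:,:,::-1],(800,600),interpolation=cv2.INTER_CUBIC); cv2.imwrite(f'pics/{n}0b.png',big)
print(robot.state())
E
```

```text
pics
top {'fx': 377.6586052106108, 'fy': 377.6586052106108, 'cx': 260.81506216208464, 'cy': 187.48166631696057, 'k1': -0.03655654536935781, 'position': array([ 356.85174589,   22.06135839, 1253.2192972 ]), 'rotation': array([-2.13775307,  2.17091173, -0.163917  ])}
side {'fx': 406.2885966033761, 'fy': 406.2885966033761, 'cx': 255.6235261640384, 'cy': 193.79270075328625, 'k1': -0.11091870650436907, 'position': array([457.31807497, 610.04302618, 834.52943673]), 'rotation': array([-0.19129037,  2.95019848, -0.99405485])}
{'time': 0.1, 'joint_positions': array([-1.42730289e+00,  3.81127047e-01,  1.29812103e+00, -7.92102632e-06,
        1.46363044e+00, -2.15269544e-01]), 'qvel': array([ 0.00116171, -0.00249491, -0.00146617, -0.00096612, -0.00080145,
        0.00216556]), 'joint_efforts': array([ 4.06057676e-03, -4.49218833e+01, -2.31655061e+01, -1.46624616e-04,
        3.73087460e-03, -2.16726886e-05]), 'tool_pos': array([ 193.08829869, -514.72080307,  230.79594114]), 'ee_rot': array([-3.08991847e+00, -5.60298170e-01, -6.00851881e-05]), 'wrist_force': array([-0.98781344, -0.17349872, -0.25355652]), 'moment': array([0.02395851, 0.03117874, 0.00111907]), 'grip_force': 0.0, 'gripper_width': 85.00998395293661}
```

View pics/top0b.png

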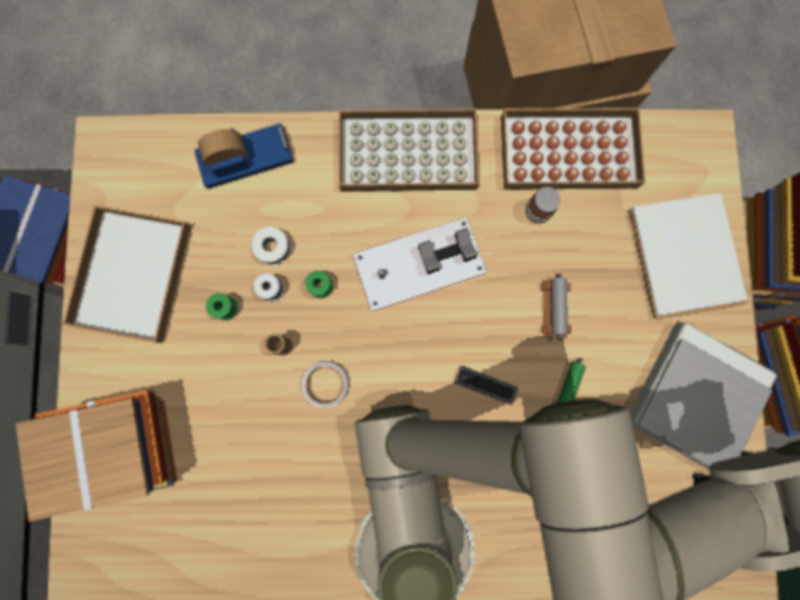

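View pics/side0b.png

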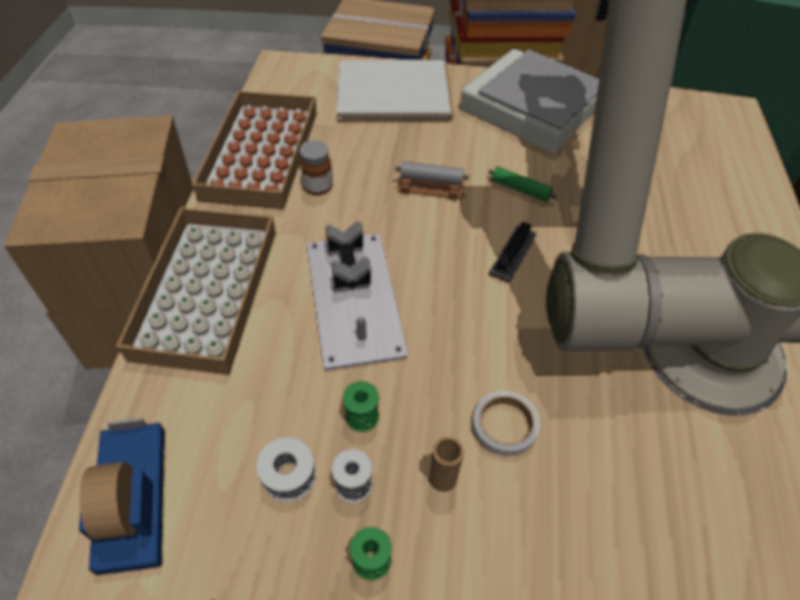

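The top view (800 px scale) shows:
- **Spool:** (267,286), between the wide reel (270,245) and the core tube (278,345). Green look-alike spools are at (221,306) and (318,284).
- **Stand:** spindle at (381,273), V-block at (447,250).
- **Roller:** steel, on its rest at (559,305). The green roller is at (572,380), with the stapler near (487,385).

The side view agrees.

```bash
sed -i "s/np.array(c\['rotation'\]).T/cv2.Rodrigues(np.array(c['rotation']))[0].T/" h.py
cat >> h.py <<'E'
def objs(n,d):
    P=cloud(n,d); P[d==0]=np.nan
    return P
def circ(Q):  # robust centre of a disc: min enclosing circle
    (x,y),r=cv2.minEnclosingCircle(Q[:,:2].astype(np.float32)); return np.round([x,y,r,*Q[:,:2].mean(0)],1)
E
python3 - <<'E'
from h import *
s=1.5625
T={'spool':(267,286),'reel':(270,245),'core':(278,345),'gA':(221,306),'gB':(318,284),'spindle':(381,273),'V':(447,250),'roller':(559,305),'tape':(325,385),'jar':(545,204),'stapler':(487,385),'plate':(410,283)}
d=np.load('pics/top0.npy'); P=objs('top',d)
for k,(u,v) in T.items():
    print(k,np.round(P[int(v/s),int(u/s)],1))
for n in('top','side'):
    d=np.load(f'pics/{n}0.npy'); P=objs(n,d); 
    X,Y,Z=P[...,0],P[...,1],P[...,2]
    print(n)
    def sel(c,r,z0,z1):
        m=(np.hypot(X-c[0],Y-c[1])<r)&(Z>z0)&(Z<z1); return P[m]
    pt=objs('top',np.load('pics/top0.npy'))
    for k,(z0,z1,r) in dict(spool=(56,68,45),reel=(40,50,55),core=(89,100,35),gB=(56,68,45),gA=(56,68,45),jar=(85,96,50),roller=(30,60,90),spindle=(35,70,25),plate=(8,16,190)).items():
        u,v=T[k]; c=pt[int(v/s),int(u/s)]
        Q=sel(c,r,z0,z1)
        if len(Q)<4: print(k,len(Q));continue
        print(k,len(Q),'z',np.round(np.median(Q[:,2]),1),'circ',circ(Q),'rect',cv2.minAreaRect(Q[:,:2].astype(np.float32)))
E
```

```text
spool [548.6 303.8  27.1]
reel [645.9 305.4  -2.1]
core [428.9 285.8  -5.1]
gA [511.9 402.   14.7]
gB [557.8 199.1   1.3]
spindle [568.   62.5  67.2]
V [617.5 -78.1  39.7]
roller [ 497.3 -303.8   49.1]
tape [341.9 182.1  -1.7]
jar [ 701.8 -274.7   90.8]
stapler [ 337.1 -150.9   38.2]
plate [553.1   1.4  12.9]
top
spool 163 z 61.2 circ [545.1 296.1  25.5 544.7 295.9] rect ((545.1057739257812, 295.886474609375), (49.96560287475586, 45.112979888916016), 4.443409442901611)
reel 316 z 44.7 circ [636.4 295.5  37.9 635.7 295.3] rect ((636.4832763671875, 294.41107177734375), (71.69949340820312, 71.44540405273438), 44.79023742675781)
core 47 z 93.6 circ [424.4 270.7  19.3 424.2 269.9] rect ((423.42041015625, 269.98529052734375), (33.4526481628418, 36.72279357910156), 87.59370422363281)
gB 175 z 60.9 circ [550.1 192.4  26.4 550.  192.4] rect ((549.4878540039062, 192.24278259277344), (49.6805305480957, 48.76917266845703), 0.4933631122112274)
gA 171 z 61.3 circ [505.4 392.5  25.8 505.9 392.7] rect ((504.636962890625, 392.826904296875), (49.00749206542969, 48.46729278564453), 88.71751403808594)
j
[... 1394 characters left out ...]
850463867, 48.69228744506836), 52.83265686035156)
jar 183 z 88.6 circ [ 711.9 -280.1   27.6  711.4 -279.5] rect ((712.3040771484375, -279.9499816894531), (53.699344635009766, 48.21506118774414), 82.53656768798828)
roller 430 z 44.7 circ [ 496.5 -304.5   68.8  496.2 -299.5] rect ((496.39404296875, -306.01739501953125), (33.21541213989258, 137.5315399169922), 87.08062744140625)
spindle 54 z 53.6 circ [570.6  63.6   7.1 570.6  66. ] rect ((570.9440307617188, 64.80583190917969), (12.321369171142578, 11.30524730682373), 9.110492706298828)
plate 3262 z 11.3 circ [597.9 -19.6 145.  590.7   5.6] rect ((597.660888671875, -19.47857666015625), (130.31463623046875, 263.7107849121094), 17.94591522216797)
```

>>> {"op": "send_rows", "data": {
  "rows": [
    [0,0,0,0,0,1.2],
    [0,0,0,0,0,1.2],
    [0,0,0,0,0,1.026],
    [0.0207,-0.0478,0,0,0,0],
    [0.0207,-0.0478,0,0,0,0]
  ],
  "jaw": 1
}}

```text
time: 0.72
tool_pos: [234.7, -418.1, 230.7]
ee_rot: [-3.14, 0.002, 0.0]
wrist_force: [0.7, -0.2, 0.7]
gripper_width: 85.2
grip_force: 0.0
```

>>> {"op": "send_rows", "data": {
  "rows": [
    [0.0207,-0.0478,0,0,0,0],
    [0.0207,-0.0478,0,0,0,0],
    [0.0207,-0.0478,0,0,0,0],
    [0.0207,-0.0478,0,0,0,0],
    [0.0207,-0.0478,0,0,0,0]
  ]
}}

```text
time: 1.35
tool_pos: [338.3, -178.7, 231.2]
ee_rot: [-3.141, 0.001, 0.0]
wrist_force: [0.7, -0.0, 0.2]
gripper_width: 85.6
grip_force: 0.0
```

>>> {"op": "send_rows", "data": {
  "rows": [
    [0.0207,-0.0478,0,0,0,0],
    [0.0207,-0.0478,0,0,0,0],
    [0.0207,-0.0478,0,0,0,0],
    [0.0207,-0.0478,0,0,0,0],
    [0.0207,-0.0478,0,0,0,0]
  ]
}}

```text
time: 1.98
tool_pos: [441.8, 60.4, 231.2]
ee_rot: [3.142, 0.0, -0.0]
wrist_force: [0.6, -0.2, 0.0]
gripper_width: 85.0
grip_force: 0.0
```

>>> {"op": "send_rows", "data": {
  "rows": [
    [0.0207,-0.0473,0,0,0,0],
    [0.0207,-0.0473,0,0,0,0],
    [0.0207,-0.0473,0,0,0,0],
    [0.0207,-0.0473,0,0,0,0],
    [0.0207,-0.0473,0,0,0,0]
  ]
}}

```text
time: 2.6
tool_pos: [545.3, 296.8, 230.9]
ee_rot: [3.141, 0.0, -0.001]
wrist_force: [0.8, -0.4, 0.2]
gripper_width: 85.8
grip_force: 0.0
```

>>> {"op": "send_rows", "data": {
  "rows": [
    [0,0,0.05,0,0,0],
    [0,0,0.05,0,0,0],
    [0,0,0.03,0,0,0],
    [0,0,0,0,0,0],
    [0,0,0,0,0,0]
  ]
}}

```text
time: 3.22
tool_pos: [545.7, 295.4, 102.7]
ee_rot: [-3.141, -0.0, -0.003]
wrist_force: [-0.0, -0.1, 0.5]
gripper_width: 85.4
grip_force: 0.0
```

Run:
```python
from h import *
im,d=look('side','s1'); print(robot.state()['tool_pos'],robot.state()['joint_positions'])
cv2.imwrite('pics/s1b.png',cv2.resize(im[180:384,130:402,::-1],(800,600),interpolation=cv2.INTER_CUBIC))
```

```text
[545.7991288  295.37339682 103.07741737] [3.05558621e-01 6.12257651e-01 1.28166814e+00 3.57042923e-06
 1.24473749e+00 1.87634510e+00]
```

View pics/s1b.png

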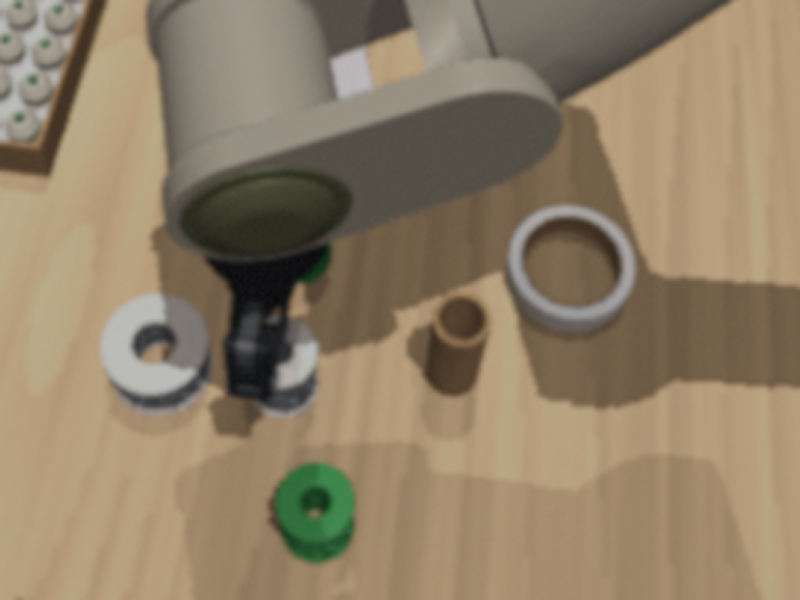

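The view shows the near finger (255,350) over the spool (285,370), clear of the reel (155,350) and core (455,340). I'll descend and grasp.

>>> {"op": "send_rows", "data": {
  "rows": [
    [0,-0.001,0.025,0,0,0],
    [0,0,0.025,0,0,0],
    [0,0,0.02,0,0,0],
    [0,0,0.015,0,0,0],
    [0,0,0,0,0,0]
  ]
}}

```text
time: 3.9
tool_pos: [545.0, 296.1, 16.3]
ee_rot: [3.141, 0.0, -0.001]
wrist_force: [0.4, 0.5, 0.4]
gripper_width: 85.6
grip_force: 0.0
```

>>> {"op": "send_rows", "data": {
  "rows": [
    [0,0,0,0,0,0],
    [0,0,0,0,0,0],
    [0,0,0,0,0,0],
    [0,0,0,0,0,0],
    [0,0,0,0,0,0]
  ],
  "jaw": -1,
  "grip_force": 30
}}

```text
time: 4.53
tool_pos: [545.5, 296.3, 17.5]
ee_rot: [-3.141, -0.0, -0.003]
wrist_force: [-1.4, -0.3, 6.6]
gripper_width: 51.7
grip_force: 31.3
```

>>> {"op": "send_rows", "data": {
  "rows": [
    [0,0,0,0,0,0],
    [0,0,0,0,0,0],
    [0,0,0,0,0,0],
    [0,0,0,0,0,0],
    [0,0,0,0,0,0]
  ]
}}

```text
time: 5.15
tool_pos: [545.5, 296.4, 17.5]
ee_rot: [-3.141, -0.0, -0.003]
wrist_force: [-1.4, 0.2, 6.5]
gripper_width: 51.6
grip_force: 31.3
```

>>> {"op": "send_rows", "data": {
  "rows": [
    [0,0,-0.02,0,0,0],
    [0,0,-0.03,0,0,0],
    [0,0,-0.03,0,0,0],
    [0,0,-0.03,0,0,0],
    [0,0,0,0,0,0]
  ]
}}

```text
time: 5.78
tool_pos: [545.8, 296.4, 128.3]
ee_rot: [-3.14, -0.0, -0.007]
wrist_force: [0.4, 0.1, -2.0]
gripper_width: 51.6
grip_force: 32.1
```

>>> {"op": "send_rows", "data": {
  "rows": [
    [0.005,0.045,0,0,0,0],
    [0.005,0.05,0,0,0,0],
    [0.005,0.05,0,0,0,0],
    [0.005,0.05,0,0,0,0],
    [0.0055,0.039,0,0,0,0]
  ]
}}

```text
time: 6.4
tool_pos: [569.8, 60.3, 124.7]
ee_rot: [-3.141, 0.001, 0.004]
wrist_force: [0.0, -1.2, -1.9]
gripper_width: 51.7
grip_force: 32.2
```

>>> {"op": "send_rows", "data": {
  "rows": [
    [0,0,0.01,0,0,0],
    [0,0,0.01,0,0,0],
    [0,0,0.01,0,0,0],
    [0,0,0,0,0,0],
    [0,0,0,0,0,0]
  ]
}}

```text
time: 7.02
tool_pos: [570.6, 62.6, 96.5]
ee_rot: [3.142, 0.001, 0.001]
wrist_force: [-0.3, -0.0, -1.7]
gripper_width: 51.7
grip_force: 32.2
```

Run:
```python
from h import *
im,d=look('side','s2'); print(robot.state()['tool_pos'],robot.state()['wrist_force'])
cv2.imwrite('pics/s2b.png',cv2.resize(im[150:270,150:310,::-1],(800,600),interpolation=cv2.INTER_CUBIC))
for n in ('side','top'):
    d=d if n=='side' else look('top','t2')[1]
    P=objs(n,d); X,Y,Z=[P[...,i] for i in range(3)]
    m=(np.hypot(X-571,Y-62)<45)&(Z>75)&(Z<165)
    print(n,m.sum()); Q=P[m]
    for z in range(75,165,6):
        q=Q[(Q[:,2]>=z)&(Q[:,2]<z+6)]
        if len(q)>3: print(z,len(q),q.min(0).round(1),q.max(0).round(1))
```

```text
[570.66715542  62.53927761  96.62562752] [ 0.29900753  0.43056848 -2.40913642]
side 328
75 10 [554.4  82.3  77.8] [586.7  89.5  80.6]
81 48 [545.1  56.4  81. ] [591.9  90.2  86.9]
87 14 [547.   67.8  88. ] [562.8  86.3  93. ]
93 10 [546.8  67.4  93. ] [560.4  85.5  98.1]
99 17 [547.2  66.9  99.2] [581.1 100.9 104.9]
105 27 [546.9  67.3 105. ] [583.2 103.2 110.8]
111 29 [546.8  67.8 111. ] [582.5 104.5 116.8]
117 26 [546.5  66.5 118.2] [578.6 105.6 122.9]
123 18 [548.1  71.6 123.2] [576.3 105.  128.9]
129 14 [546.4  31.2 129.2] [577.2  86.  133.9]
135 73 [544.7  44.8 135.7] [560.3  87.  141. ]
141 25 [546.1  32.2 141. ] [560.6 105.6 146.4]
147 4 [559.9  92.1 148.4] [560.5 102.3 152.7]
153 6 [560.3  96.1 153.7] [563.2 102.2 157.7]
159 7 [556.6  42.5 159.9] [563.1  99.1 165. ]
top 21
147 5 [559.5  98.1 149.8] [568.7 106.9 152.4]
```

View pics/s2b.png

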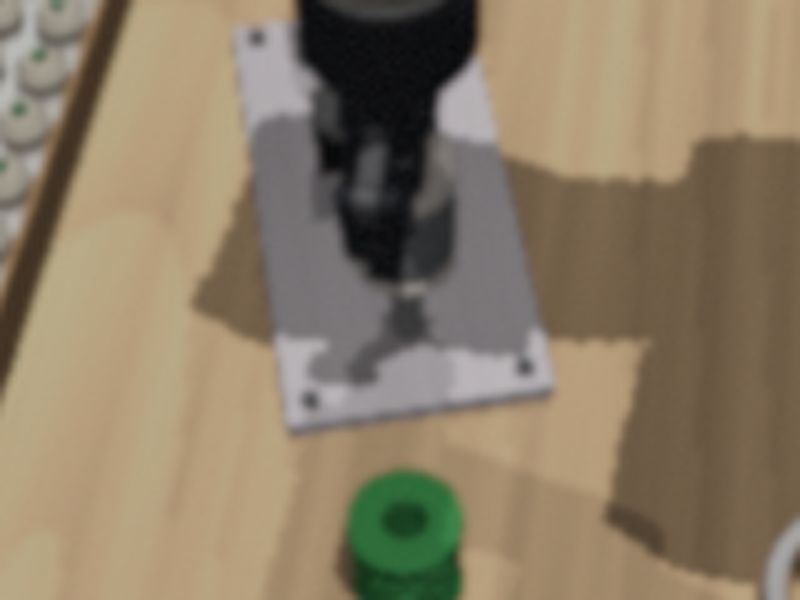

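The spool hangs over the spindle, with its lower rim at (410,290) above the spindle's shadow at (405,325). The measured offset matches, so I'll lower it in stages.

>>> {"op": "send_rows", "data": {
  "rows": [
    [0,0,0.007,0,0,0],
    [0,0,0.007,0,0,0],
    [0,0,0.006,0,0,0],
    [0,0,0.005,0,0,0],
    [0,0,0.005,0,0,0]
  ]
}}

```text
time: 7.75
tool_pos: [570.7, 61.9, 66.1]
ee_rot: [3.141, 0.0, 0.001]
wrist_force: [0.2, -1.4, -1.0]
gripper_width: 51.5
grip_force: 32.3
```

>>> {"op": "send_rows", "data": {
  "rows": [
    [0,0,0.007,0,0,0],
    [0,0,0.007,0,0,0],
    [0,0,0.007,0,0,0],
    [0,0,0.005,0,0,0],
    [0,0,0.003,0,0,0]
  ]
}}

```text
time: 8.38
tool_pos: [570.7, 61.9, 37.1]
ee_rot: [3.141, 0.0, 0.0]
wrist_force: [0.9, -4.7, 1.1]
gripper_width: 51.7
grip_force: 32.4
```

>>> {"op": "send_rows", "data": {
  "rows": [
    [0,0.001,0,0,0,0],
    [0,0.0005,0.002,0,0,0],
    [0,0,0.002,0,0,0],
    [0,0,0.002,0,0,0],
    [0,0,0,0,0,0]
  ]
}}

```text
time: 9.0
tool_pos: [570.4, 60.7, 31.1]
ee_rot: [-3.141, -0.0, 0.001]
wrist_force: [-0.5, -0.3, -2.8]
gripper_width: 51.8
grip_force: 32.3
```

>>> {"op": "send_rows", "data": {
  "rows": [
    [0,0,0.001,0,0,0],
    [0,0,0.0007,0,0,0],
    [0,0,0,0,0,0],
    [0,0,0,0,0,0],
    [0,0,0,0,0,0]
  ]
}}

```text
time: 9.62
tool_pos: [570.5, 60.7, 29.6]
ee_rot: [-3.142, -0.0, -0.0]
wrist_force: [0.5, 0.0, -1.9]
gripper_width: 51.9
grip_force: 32.3
```

>>> {"op": "send_rows", "data": {
  "rows": [
    [0,0,0,0,0,0],
    [0,0,0,0,0,0],
    [0,0,0,0,0,0],
    [0,0,0,0,0,0],
    [0,0,0,0,0,0]
  ],
  "jaw": 1
}}

```text
time: 10.25
tool_pos: [570.6, 60.7, 29.7]
ee_rot: [-3.142, -0.0, -0.0]
wrist_force: [-0.1, 0.5, 0.2]
gripper_width: 85.4
grip_force: 0.0
```

>>> {"op": "send_rows", "data": {
  "rows": [
    [0,0,0,0,0,0],
    [0,0,-0.02,0,0,0],
    [0,0,-0.04,0,0,0],
    [0,0,-0.05,0,0,0],
    [0,0,-0.05,0,0,0]
  ]
}}

```text
time: 10.88
tool_pos: [570.2, 60.7, 191.2]
ee_rot: [-3.142, 0.0, 0.0]
wrist_force: [0.9, 0.1, 0.9]
gripper_width: 85.3
grip_force: 0.0
```

>>> {"op": "send_rows", "data": {
  "rows": [
    [-0.009,0.045,0,0,0,0],
    [-0.009,0.045,0,0,0,0],
    [-0.009,0.045,0,0,0,0],
    [-0.009,0.045,0,0,0,0],
    [-0.009,0.045,0,0,0,0]
  ]
}}

```text
time: 11.5
tool_pos: [525.0, -165.8, 189.7]
ee_rot: [3.142, 0.0, 0.0]
wrist_force: [0.0, 0.5, -0.3]
gripper_width: 85.4
grip_force: 0.0
```

>>> {"op": "send_rows", "data": {
  "rows": [
    [-0.009,0.046,0,0,0,0],
    [-0.009,0.046,0,0,0,0],
    [-0.0105,0.05,0,0,0,0.33],
    [0,0,0.02,0,0,0],
    [0,0,0.02,0,0,0]
  ]
}}

```text
time: 12.12
tool_pos: [496.7, -307.0, 149.0]
ee_rot: [3.141, -0.056, 0.0]
wrist_force: [-0.1, -0.0, -0.7]
gripper_width: 85.4
grip_force: 0.0
```

Run:
```python
from h import *
ims,d=look('side','s3'); print(robot.state()['tool_pos'],robot.state()['ee_rot'])
imt,dt=look('top','t3')
cv2.imwrite('pics/s3b.png',cv2.resize(ims[70:262,150:406,::-1],(800,600),interpolation=cv2.INTER_CUBIC))
for n,dd in (('side',d),('top',dt)):
    P=objs(n,dd); X,Y,Z=[P[...,i] for i in range(3)]
    m=(np.hypot(X-571,Y-62)<40)&(Z>68)&(Z<80); q=P[m]; print(n,'spool',len(q),np.median(q[:,2]),circ(q))
    m=(np.hypot(X-598,Y+19)<160)&(Z>8)&(Z<15)
    c=m.astype(np.uint8); k,l,s,_=cv2.connectedComponentsWithStats(c); i=1+np.argmax(s[1:,4]); print('plate',cv2.minAreaRect(P[l==i][:,:2].astype(np.float32)))
    m=(np.hypot(X-616,Y+77)<65)&(Z>25)&(Z<80); q=P[m]; print('V',cv2.minAreaRect(q[:,:2].astype(np.float32)),q[:,2].max())
```

```text
[ 495.90529999 -305.9075976   146.29926308] [-3.13791587  0.05547308  0.00532106]
side spool 284 72.97714399258024 [569.3  62.9  26.6 569.9  63.7]
plate ((597.5018920898438, -18.813980102539062), (130.22845458984375, 263.7647705078125), 17.946575164794922)
V ((616.1256713867188, -76.2579345703125), (61.96519470214844, 112.49549102783203), 18.035385131835938) 70.77545360332806
top spool 170 72.66007655076271 [570.2  62.7  25.9 569.5  62.7]
plate ((596.9777221679688, -19.13092041015625), (130.25379943847656, 259.31341552734375), 17.775959014892578)
V ((615.6865234375, -76.27735900878906), (62.508052825927734, 108.96039581298828), 17.852806091308594) 72.06375433988205
```

View pics/s3b.png

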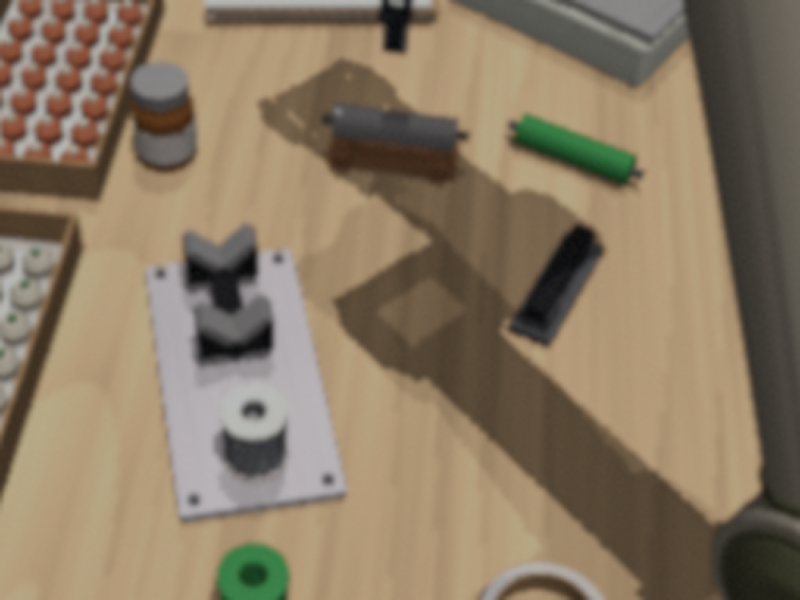

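The spool sits home, its top 73 mm high by both cameras. The V-block is at about (615.9, -76.3) with the stand turned 17.9°. The roller (395,130) is still on its rest. I'll descend on it.

>>> {"op": "send_rows", "data": {
  "rows": [
    [0,0,0.04,0,0,0],
    [0,0,0.04,0,0,0],
    [0,0,0.03,0,0,0],
    [0,0,0.02,0,0,0],
    [0,0,0,0,0,0]
  ]
}}

```text
time: 12.85
tool_pos: [496.9, -306.1, 19.2]
ee_rot: [-3.14, 0.054, 0.002]
wrist_force: [0.3, -0.7, 0.1]
gripper_width: 85.9
grip_force: 0.0
```

>>> {"op": "send_rows", "data": {
  "rows": [
    [0,0,0,0,0,0],
    [0,0,0,0,0,0],
    [0,0,0,0,0,0],
    [0,0,0,0,0,0],
    [0,0,0,0,0,0]
  ],
  "jaw": -1,
  "grip_force": 40
}}

```text
time: 13.48
tool_pos: [497.8, -309.0, 21.3]
ee_rot: [3.135, -0.055, 0.005]
wrist_force: [-2.9, -8.2, 4.4]
gripper_width: 30.6
grip_force: 39.9
```

>>> {"op": "send_rows", "data": {
  "rows": [
    [0,0,0,0,0,0],
    [0,0,0,0,0,0],
    [0,0,0,0,0,0],
    [0,0,0,0,0,0],
    [0,0,0,0,0,0]
  ]
}}

```text
time: 14.1
tool_pos: [497.8, -309.0, 21.3]
ee_rot: [3.135, -0.055, 0.005]
wrist_force: [-1.3, -8.4, 4.4]
gripper_width: 30.7
grip_force: 39.9
```

The pads closed about 4 mm above the roller's axis and 2–3 mm off in y, so I'll regrip lower.

>>> {"op": "send_rows", "data": {
  "rows": [
    [0,0,0,0,0,0],
    [0,0,0,0,0,0],
    [0,0.0025,0.002,0,0,0],
    [0,0,0.003,0,0,0],
    [0,0,0,0,0,0]
  ],
  "jaw": 0.3
}}

```text
time: 14.72
tool_pos: [496.8, -308.7, 14.2]
ee_rot: [-3.141, 0.054, 0.001]
wrist_force: [-0.8, 0.0, 0.3]
gripper_width: 55.9
grip_force: 0.0
```

>>> {"op": "send_rows", "data": {
  "rows": [
    [0,0,0,0,0,0],
    [0,0,0,0,0,0],
    [0,0,0,0,0,0],
    [0,0,0,0,0,0],
    [0,0,0,0,0,0]
  ],
  "jaw": -1
}}

```text
time: 15.35
tool_pos: [497.1, -309.3, 14.9]
ee_rot: [3.14, -0.054, 0.001]
wrist_force: [-0.6, -4.4, 2.7]
gripper_width: 31.2
grip_force: 39.6
```

>>> {"op": "send_rows", "data": {
  "rows": [
    [0,0,-0.02,0,0,0],
    [0,0,-0.04,0,0,0],
    [0,0,-0.04,0,0,0],
    [0,0,-0.03,0,0,-1.5],
    [0,0,0,0,0,-1.5]
  ]
}}

```text
time: 15.98
tool_pos: [497.4, -308.5, 146.4]
ee_rot: [3.108, 0.446, 0.003]
wrist_force: [-0.4, 0.1, -2.1]
gripper_width: 31.0
grip_force: 40.1
```

>>> {"op": "send_rows", "data": {
  "rows": [
    [0,0,0,0,0,-1.5],
    [0,0,0,0,0,-1.5],
    [0,0,0,0,0,-1.5],
    [0,0,0,0,0,-1.5],
    [0,0,0,0,0,-1.5]
  ]
}}

```text
time: 16.6
tool_pos: [496.5, -307.9, 143.7]
ee_rot: [-2.7, -1.601, 0.0]
wrist_force: [-0.9, -0.3, -2.8]
gripper_width: 30.8
grip_force: 40.1
```

>>> {"op": "send_rows", "data": {
  "rows": [
    [0,0,0,0,0,-1.5],
    [0,0,0,0,0,-1.5],
    [0,0,0,0,0,-1.5],
    [0,0,0,0,0,-1.5],
    [0,0,0,0,0,-1.5]
  ]
}}

```text
time: 17.23
tool_pos: [496.6, -307.8, 143.7]
ee_rot: [-1.882, -2.512, -0.002]
wrist_force: [0.8, -0.6, -2.3]
gripper_width: 30.5
grip_force: 40.0
```

>>> {"op": "send_rows", "data": {
  "rows": [
    [0,0,0,0,0,-0.32],
    [0,0,0,0,0,0],
    [0,0,0,0,0,0],
    [0,0,0,0,0,0],
    [0,0,0,0,0,0]
  ]
}}

```text
time: 17.85
tool_pos: [496.9, -308.8, 144.6]
ee_rot: [-1.848, -2.54, -0.0]
wrist_force: [-0.2, 0.5, -1.6]
gripper_width: 31.1
grip_force: 40.0
```

>>> {"op": "send_rows", "data": {
  "rows": [
    [0.0369,0.0369,0,0,0,0],
    [0.0369,0.0369,0,0,0,0],
    [0.0369,0.0369,0,0,0,0],
    [0.0369,0.0369,0,0,0,0],
    [0.0369,0.0369,0,0,0,0]
  ]
}}

```text
time: 18.48
tool_pos: [616.3, -74.9, 144.7]
ee_rot: [1.848, 2.54, 0.0]
wrist_force: [0.7, -0.3, -2.5]
gripper_width: 31.0
grip_force: 40.1
```

>>> {"op": "send_rows", "data": {
  "rows": [
    [0,0,0.015,0,0,0],
    [0,0,0.015,0,0,0],
    [0,0,0,0,0,0],
    [0,0,0,0,0,0],
    [0,0,0,0,0,0]
  ]
}}

```text
time: 19.1
tool_pos: [615.7, -77.1, 115.2]
ee_rot: [1.849, 2.539, 0.001]
wrist_force: [-1.1, 0.3, -1.8]
gripper_width: 30.9
grip_force: 40.2
```

Run:
```python
from h import *
ims,d=look('side','s4'); print(robot.state()['tool_pos'],robot.state()['ee_rot'])
cv2.imwrite('pics/s4b.png',cv2.resize(ims[100:220,160:320,::-1],(800,600),interpolation=cv2.INTER_CUBIC))
y=np.radians(17.9);ex=np.array([np.cos(y),np.sin(y)]);ey=np.array([-np.sin(y),np.cos(y)])
P=objs('side',d); D=P[...,:2]-np.array([615.9,-76.3]); a=D@ey; b=D@ex; Z=P[...,2]
for lo,hi in ((-80,-60),(-57,-25),(25,57),(60,75)):
    m=(a>lo)&(a<hi)&(abs(b)<22)&(Z>100)&(Z<165); 
    if m.sum(): print(lo,m.sum(),'b',b[m].min().round(1),b[m].max().round(1),'z',Z[m].min().round(1),Z[m].max().round(1),'a',a[m].min().round(1),a[m].max().round(1))
```

```text
[615.74140014 -76.98744714 115.175237  ] [1.84819381e+00 2.53927685e+00 4.99016389e-04]
-57 15 b -13.2 9.0 z 139.5 151.0 a -32.4 -25.1
25 185 b -14.0 17.5 z 123.8 154.0 a 25.1 56.9
60 20 b -2.5 5.7 z 132.5 141.3 a 60.1 70.3
```

View pics/s4b.png

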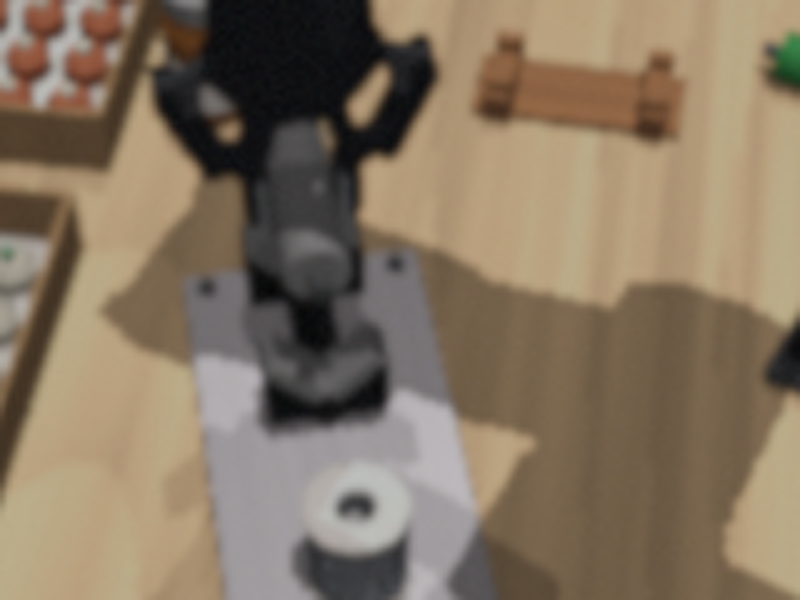

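The roller end (315,265) is above the V (320,360) and aligned with it. The stub end reads at +70 mm, so it's centred lengthwise. I'll lower it.

>>> {"op": "send_rows", "data": {
  "rows": [
    [0,0,0.02,0,0,0],
    [0,0,0.02,0,0,0],
    [0,0,0.013,0,0,0],
    [0,0,0.008,0,0,0],
    [0,0,0,0,0,0]
  ]
}}

```text
time: 19.77
tool_pos: [615.6, -76.5, 53.5]
ee_rot: [-1.848, -2.54, 0.0]
wrist_force: [-0.3, -0.4, -1.4]
gripper_width: 31.0
grip_force: 40.3
```

>>> {"op": "send_rows", "data": {
  "rows": [
    [0,0,0.002,0,0,0],
    [0,0,0.002,0,0,0],
    [0,0,0.001,0,0,0],
    [0,0,0,0,0,0],
    [0,0,0,0,0,0]
  ]
}}

```text
time: 20.4
tool_pos: [615.7, -76.5, 48.7]
ee_rot: [1.848, 2.541, 0.0]
wrist_force: [0.5, -0.0, -2.6]
gripper_width: 30.5
grip_force: 40.3
```

>>> {"op": "send_rows", "data": {
  "rows": [
    [0,0,0.001,0,0,0],
    [0,0,0.001,0,0,0],
    [0,0,0.001,0,0,0],
    [0,0,0,0,0,0],
    [0,0,0,0,0,0]
  ]
}}

```text
time: 21.02
tool_pos: [615.6, -76.5, 45.8]
ee_rot: [1.848, 2.54, 0.0]
wrist_force: [-2.5, -1.5, 3.8]
gripper_width: 30.9
grip_force: 40.8
```

>>> {"op": "send_rows", "data": {
  "rows": [
    [0,-0.001,0,0,0,0],
    [0,0,0,0,0,0],
    [0,0,0,0,0,0],
    [0,0,0,0,0,0],
    [0,0,0,0,0,0]
  ]
}}

```text
time: 21.65
tool_pos: [614.7, -76.9, 45.6]
ee_rot: [1.848, 2.541, -0.0]
wrist_force: [-2.2, -1.6, 3.1]
gripper_width: 31.1
grip_force: 40.7
```

>>> {"op": "send_rows", "data": {
  "rows": [
    [0,0,0,0,0,0],
    [0,0,0,0,0,0],
    [0,0,0,0,0,0],
    [0,0,0,0,0,0],
    [0,0,0,0,0,0]
  ],
  "jaw": 1
}}

```text
time: 22.28
tool_pos: [614.7, -76.8, 45.6]
ee_rot: [-1.848, -2.541, -0.0]
wrist_force: [0.0, -0.9, -0.5]
gripper_width: 85.1
grip_force: 0.0
```

>>> {"op": "send_rows", "data": {
  "rows": [
    [0,0,-0.01,0,0,0],
    [0,0,-0.02,0,0,0],
    [0,0,-0.03,0,0,0],
    [0,0,-0.03,0,0,0],
    [0,0,0,0,0,0]
  ]
}}

```text
time: 22.9
tool_pos: [615.7, -77.1, 138.6]
ee_rot: [1.845, 2.536, 0.003]
wrist_force: [0.2, 0.6, -0.4]
gripper_width: 85.6
grip_force: 0.0
```

>>> {"op": "send_rows", "data": {
  "rows": [
    [0,0,0,0,0,0],
    [0,0,0,0,0,0],
    [0,0,0,0,0,0],
    [0,0,0,0,0,0],
    [0,0,0,0,0,0]
  ],
  "jaw": -1
}}

```text
time: 23.52
tool_pos: [614.6, -76.8, 135.4]
ee_rot: [-1.848, -2.54, 0.0]
wrist_force: [-0.2, 0.1, -0.9]
gripper_width: 0.3
grip_force: 0.0
```

```bash
cat > m.py <<'E'
from h import *
import sys
ims,d=look('side',sys.argv[1]); s=robot.state(); print(s['tool_pos'],s['ee_rot'],s['gripper_width'],s['wrist_force'])
cv2.imwrite(f'pics/{sys.argv[1]}b.png',cv2.resize(ims[100:220,160:320,::-1],(800,600),interpolation=cv2.INTER_CUBIC))
y=np.radians(17.9);ex=np.array([np.cos(y),np.sin(y)]);ey=np.array([-np.sin(y),np.cos(y)])
P=objs('side',d); D=P[...,:2]-np.array([615.9,-76.3]); a=D@ey; b=D@ex; Z=P[...,2]
m=(abs(a)<80)&(abs(b)<18)&(Z>74)&(Z<90)
print('roller',cv2.minAreaRect(P[m][:,:2].astype(np.float32)))
for lo in range(-70,75,10):
    k=m&(a>lo)&(a<lo+10)
    if k.any(): print(lo,Z[k].max().round(1),b[k][Z[k]>Z[k].max()-1.5].mean().round(1))
k=(a>58)&(a<75)&(abs(b)<10)&(Z>55)
print('stub',a[k].max(),Z[k].max())
E
python3 m.py s5
```

```text
[614.67132284 -76.80363659 135.55511492] [-1.84781141e+00 -2.54058686e+00  6.67605972e-05] -0.46882725983377743 [-0.27847598  1.0079616  -0.3151544 ]
roller ((616.4562377929688, -77.20111846923828), (29.063724517822266, 120.69218444824219), 17.913816452026367)
-70 74.6 11.6
-60 79.8 7.1
-50 81.8 1.1
-40 83.3 -1.2
-30 83.1 0.8
-20 85.1 1.8
-10 84.0 -2.8
0 82.3 0.7
10 83.2 0.7
20 84.4 -0.1
30 83.9 -3.4
40 85.6 0.0
50 84.2 1.5
stub 74.92494794348207 449.9754548304963
```

View pics/s5b.png

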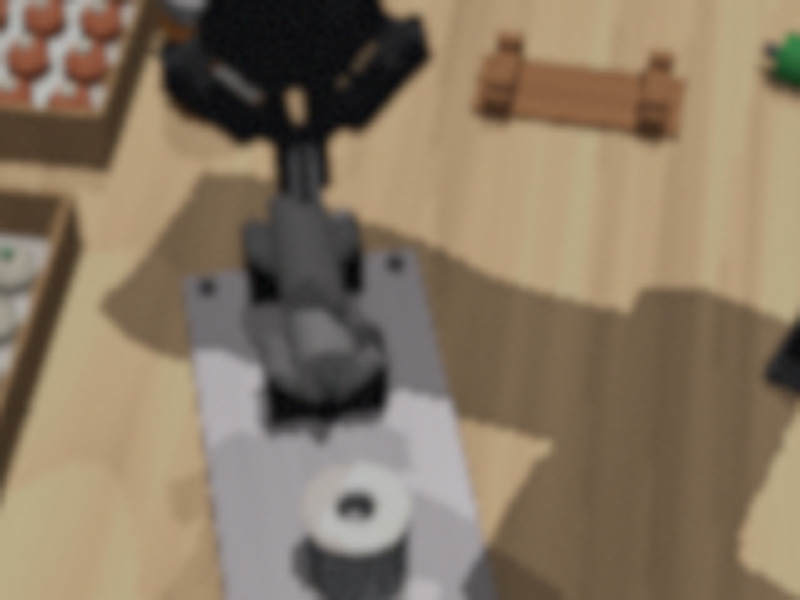

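The roller lies seated along the V, its crown at about 83 mm and its centre within about 1 mm. The shut fingers are directly above it (305,165). I'll press on the crown.

>>> {"op": "send_rows", "data": {
  "rows": [
    [0,0,0.015,0,0,0],
    [0,0,0.015,0,0,0],
    [0,0,0.01,0,0,0],
    [0,0,0.006,0,0,0],
    [0,0,0,0,0,0]
  ]
}}

```text
time: 24.2
tool_pos: [614.6, -76.8, 89.2]
ee_rot: [-1.847, -2.54, 0.0]
wrist_force: [0.8, 0.4, 0.3]
gripper_width: -0.2
grip_force: 0.0
```

>>> {"op": "send_rows", "data": {
  "rows": [
    [0,0,0.002,0,0,0],
    [0,0,0.002,0,0,0],
    [0,0,0.002,0,0,0],
    [0,0,0.001,0,0,0],
    [0,0,0,0,0,0]
  ]
}}

```text
time: 24.82
tool_pos: [614.7, -76.8, 82.7]
ee_rot: [1.848, 2.541, 0.0]
wrist_force: [-0.2, 0.4, 0.2]
gripper_width: 0.0
grip_force: 0.0
```

>>> {"op": "send_rows", "data": {
  "rows": [
    [0,0,0.001,0,0,0],
    [0,0,0.001,0,0,0],
    [0,0,0.001,0,0,0],
    [0,0,0.001,0,0,0],
    [0,0,0,0,0,0]
  ]
}}

```text
time: 25.45
tool_pos: [614.8, -76.8, 78.9]
ee_rot: [1.848, 2.54, 0.0]
wrist_force: [-2.0, 0.9, 5.5]
gripper_width: 0.1
grip_force: 2.9
```

>>> {"op": "send_rows", "data": {
  "rows": [
    [0,0,0.001,0,0,0],
    [0,0,0.001,0,0,0],
    [0,0,0.001,0,0,0],
    [0,0,0.0005,0,0,0],
    [0,0,0,0,0,0]
  ]
}}

```text
time: 26.08
tool_pos: [614.8, -76.8, 75.8]
ee_rot: [1.847, 2.54, 0.0]
wrist_force: [-3.5, 1.0, 9.3]
gripper_width: 0.1
grip_force: 4.4
```

>>> {"op": "send_rows", "data": {
  "rows": [
    [0,0,0,0,0,0],
    [0,0,0,0,0,0],
    [0,0,0,0,0,0],
    [0,0,0,0,0,0],
    [0,0,0,0,0,0]
  ]
}}

```text
time: 26.7
tool_pos: [614.8, -76.8, 75.9]
ee_rot: [1.847, 2.54, 0.0]
wrist_force: [-2.8, 0.7, 8.9]
gripper_width: -0.0
grip_force: 4.4
```

>>> {"op": "send_rows", "data": {
  "rows": [
    [0,-0.0003,0.0003,0,0,0],
    [0,-0.0002,0.0002,0,0,0],
    [0,0,0,0,0,0],
    [0,0,0,0,0,0],
    [0,0,0,0,0,0]
  ]
}}

```text
time: 27.32
tool_pos: [614.7, -76.9, 75.6]
ee_rot: [1.847, 2.539, 0.002]
wrist_force: [-0.8, 1.7, 9.8]
gripper_width: 0.1
grip_force: 4.5
```

```bash
python3 m.py s6
python3 - <<'E'
from h import *
d=np.load('pics/s6.npy');P=objs('side',d); X,Y,Z=[P[...,i] for i in range(3)]
m=(np.hypot(X-571,Y-62)<40)&(Z>68)&(Z<80); q=P[m]; print('spool',len(q),np.median(q[:,2]),circ(q))
y=np.radians(17.9);ex=np.array([np.cos(y),np.sin(y)]);ey=np.array([-np.sin(y),np.cos(y)])
for t in('s5','s6'):
    P=objs('side',np.load(f'pics/{t}.npy'));D=P[...,:2]-np.array([615.9,-76.3]); a=D@ey; b=D@ex; Z=P[...,2]
    m=(a>30)&(a<52); k=m&(abs(b)<4); print(t,'crown',np.percentile(Z[k],90)); k=m&(abs(b)>20)&(abs(b)<27)&(Z>40); print('jaw top',np.percentile(Z[k],80),k.sum())
E
```

```text
[614.74796254 -76.85732051  75.61173182] [1.84671676e+00 2.53933093e+00 1.59799233e-03] 0.04897397972571664 [-1.20477519  1.343193    8.17736161]
roller ((615.6905517578125, -72.3078384399414), (22.919912338256836, 105.13826751708984), 23.64193344116211)
-50 76.6 -2.7
0 89.9 -1.0
10 89.9 7.3
20 77.2 -0.3
30 77.9 -0.6
40 75.9 -1.1
50 75.7 -0.5
stub 74.99575990812494 399.1172634075375
spool 283 73.04137871230614 [569.   62.6  26.8 570.   63.6]
s5 crown 324.430415847521
jaw top 307.35754591569184 104
s6 crown 256.5390467698513
jaw top 245.92881277582225 118
```

View pics/s6b.png

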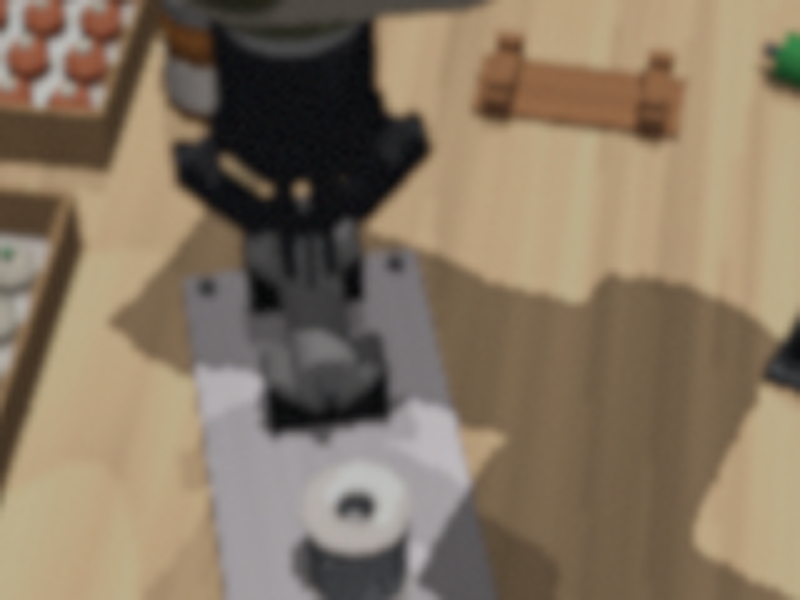

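The fingers press the crown at (310,290). The crown has sunk about 7 mm, the lateral force is down to about 1–2 N, and the spool is still home. Handing in.

```bash
python3 -c "
from station import robot
print(robot.finish_job())"
```

```text
the job is handed in; nothing more can be done
None
```

I handed the job in at about 27 s, but `finish_job` returned no verdict. By my last measurements the spool is home on the spindle and released. The roller lies centred in the V-block, sunk about 7 mm under the shut fingers (pressed on its crown, not gripped).

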